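# Weigh a silver basket on a sprung hand scale

### The arm

A 6-joint arm with a two-finger parallel gripper is mounted at the origin on a cart in front of the work surface, level with it; the furniture and walls round the work are solid. World frame = base frame: x ahead of the robot, y to its left, z up, the work surface at z = 0. Lengths are in m, angles in rad, forces in N, time in s.
With the tool pointing down it reaches from about 0.425 to 0.95 m from the base axis. Payload 3.5 kg.
Tool frame: the origin (TCP) lies at the very end of the fingers, on their centre line; the grasp point (between the pads) lies 19 mm behind it; z points along the fingers, y is the direction in which the jaws open and shut (so a half turn about z gives the same grasp; the last joint's range is limited). The gripper opens to 85 mm and grips with 20 to 120 N. Pads are 22 mm wide; open, the fingers measure 114 mm over their backs; the gripper's body (76 mm by 85 mm) begins 54 mm behind the grasp point. The pads swing forward as they close: fully open they stand 13 mm farther back than shut.
Start: joints at [1.03, 0.286, 1.577, -0, 1.279, -0.15], TCP at [0.257, 0.624, 0.2] pointing down, gripper open.
Joint ranges: [-2.77, 2.77], [-0.9, 2.22], [0.21, 2.48], [-1.53, 4.67], [0.24, 2.81], [-2.84, 2.84]. Speed limits (rad/s): [2.79, 2.79, 3.14, 3.14, 3.14, 3.14].

### API

Orientations are given as a unit quaternion [x, y, z, w].
In Python, from plant import get_state, vision, ctrl, cut_out gives the robot as it stands.
- The arm moves only by the tool jog_arm, never from a script. Its argument "commands" is text: rows parted by semicolons, each of 6 numbers parted by spaces: the shift along the world's x, y, z in m, then the turn, a rotation vector about the world's x, y, z in rad. A call has 1 to 20 rows; each row is the pose to reach, as a shift and turn from the pose commanded when the call began; what a row does not reach only later rows make up. A row lasts 1/8 s, in which the tool goes at most 62.5 mm and 10.7 degrees, less where a joint would pass 70% of its speed; a pose out of reach is approached as far as the arm can. A call with a gripper value outside its range is refused whole. "gripper" is the opening in per cent of the stroke, from 0 (shut) to 100 (fully open), set as the call begins (left out, the last holds). The fingers move at their own pace and stop on an object; "grip_force" is the grip in N (left out, the last holds). Time passes only in rows, so rows that repeat a pose let the fingers close. It gives the time, the measured TCP pose, the force and the opening at its end, in the units of the state.
- get_state(): the state, without advancing time (a new reading comes with each control period).
- vision.read_camera(name): name is "side" or "top"; returns a dict with "frame" (384x512x3 uint8, red, green, blue), "z_map" (384x512 float32, m along the optical axis (not along the pixel's ray), 0 where there is no reading), "fx", "fy", "cx", "cy" (pixels), "R" (3x3) and "t" (3): a world point X has camera coordinates R X + t. Camera axes: x right, y down, z forward; pixel columns grow to the right and rows downward; lengths in m; the calibration is good to about 2 mm. A picture is of the moment at which its call begins.
- ctrl.sign_off(): hands the job in, once; it reports no verdict.
Trained networks look in the newest picture that a camera, given by its name, has taken for a name from the list of things; names that differ only in an ending like _2 or _b are one class to them, and where a whole thing is asked for, a point or a joint stands for the part that bears it (a point fixed in the world has none). Each returns a list of dicts, best first, with "conf" (0 to 1); they miss things now and then, are a little off and sometimes report something else, mostly with a low value. They report only what shows in the picture. A call takes as long as a camera call. They do not tell look-alikes from the thing itself.
- cut_out(camera, query): "pixels" (384x512 bool, what is visible of it) and "box" ([centre column, centre row, width, height] in pixels, round what is visible of it).
The state is a dict: "time": time; "qpos": joint angles; "dq": joint speeds; "joint_efforts": joint torques, N m; "eef_pos": TCP position; "tcp_rot": TCP orientation; "contact_force": force on the tool from outside, world axes, zero at the start; "wrist_torque": the same for the moment, N m; "opening": opening from 0.0 (shut) to 1.0 (fully open).
Only numpy, scipy, OpenCV 4.12 (cv2) and the standard library are available. Lean on these libraries where they do the work, as an engineer would, in place of code of your own. Each camera call takes 0.05 s, during which the arm holds its last target.

### The job

The pantry's silver is being weighed for the inventory, and the silver basket is next: take the hand scale off its wire rest by its black handle bar, catch the bow of the basket's handle in the hook, and raise the scale until the basket hangs a few centimetres clear of the worktop; keep it hanging still for at least two seconds so that the dial can be read. Then set the basket gently down again upright about where it stood, unhook the scale and lay it back in both saddles of its rest; disturb nothing else.

Things in the scene. Friction and masses are not known exactly. Their poses are not given: they have to be found in the camera images.
- scale: Hand scale, 0.19 kg. Origin: centre of its black flat-sided handle bar, 22 (x) by 112 (y) by 22 mm (z), to be gripped across x at mid-length. z up. Below: neck (14 mm in x, 30 in y), round dial housing (54 mm across, 18 mm thick in x, centre 50 mm under the origin, white dial on -x), then a 6 mm steel hook bent in the x-z plane.
- hook_seat (a point): Lowest point inside the hook's bowl, on the scale's z axis; 127 mm under the scale's origin while the hook is not pulled (hook's underside 133 mm). Axes are the scale's. The bowl is 21 mm wide inside; its back is at x = -10 mm.
- hook_tip (a point): Top of the hook's tip, 13.5 mm to +x of the scale's axis, 113 mm under its origin (hook not pulled). The mouth faces +x: a bar enters over the tip, moving to the scale's -x, through a gap 20 mm high (93 to 113 mm under the origin, above it the shank and bushing), then sinks into the bowl as the scale rises.
- scale_hook (a joint): How far the hook is pulled down out of the scale, m, 0 to 0.05; spring 220 N/m (about 45 mm per kg), damped. It turns the dial's needle. About 1 mm when empty, 16 to 32 mm with the whole load, so the scale must rise that much before the basket leaves the worktop.
- stand: Wire rest of the scale, fixed. Dark steel foot 90 (x) by 124 mm (y), 9 mm thick; two wire uprights at y = -42 and +42 mm end in upward-flaring saddles (28 mm wide at the bottom, 42 at the mouth, top 166 mm above the worktop). The bar lies along y in both, underside at 149 mm, dial and hook hanging between the uprights; either way round is right. Origin: underside of the foot, centre.
- rest (a point): Where the centre of the bar lies when the scale is in its rest: 160 mm above the stand's origin. Its axes are the stand's.
- basket: Pierced silver-plated basket, oval, 107 mm (x) by 175 mm (y), walls up to 53 mm, on four ball feet; 0.35 to 0.68 kg. A scoop fixed in it stands up to 162 mm height beside the bow, about 33 mm to the basket's -y from the middle, 8 mm thick. Origin at the centre of its underside, on the worktop at the start; z up. Lift it by the scale only.
- bow (a point): The middle of the top bow of the basket's swinging handle, centre of the wire: 6 mm thick there, running along the basket's y, 143 mm above the worktop with the handle upright. Free underneath down to the basket's floor; hook it here, at the middle. Its y axis is the basket's; its z axis points along the handle, away from the basket.
- basket_bail (a joint): Tilt of the basket's handle, rad, about the basket's y axis through a point 50 mm above the worktop; 0 upright, positive toward the basket's -x. Stiff enough to stay where it is; it rights itself when the hook pulls.
- jigger: Bystander: plated double jigger, 43 mm across, 70 mm high, standing. Leave alone.
- dessert_spoon: Bystander: plated dessert spoon, 136 mm long, lying flat in front. Leave alone.
- relish_dish: Bystander: oval white relish dish, 108 x 173 x 49 mm. Leave alone.
- muddler: Bystander: wooden muddler, 187 mm long, 25 mm thick, lying. Leave alone.
- tumbler: Bystander: glass tumbler, 80 mm across, 88 mm high. Leave alone.
- pencil: Bystander: pencil, 142 mm long, lying on a black notebook. Leave alone.
- lemon: Bystander: lemon, 71 mm long, lying behind. Leave alone.
Things that resemble listed ones, but are neither listed nor needed, are in the scene too. There is more than one size of the basket; the one meant has the size given above.

How it is judged:
On the way, in this order (a step that is already met when the one before it is completed fails the run):
1. the basket hangs still and upright on the hook of the hand scale, 1 to 8 cm clear of the worktop, the fingers not touching it, for 1.5 s (height (world z) of basket between 0.01 and 0.08 m and contact force between scale and basket above 2 N and value of joint scale_hook above 0.01 m and distance between hook_seat and bow below 0.025 m and contact force between each of the arm, the fingers and basket below 0.1 N and linear speed of basket below 0.05 m/s and velocity of joint scale_hook between -0.02 and 0.02 m/s and angle between basket's own z axis and vertical below 0.2 rad), for 1.5 s.
2. the basket stands on the worktop again and the hook is out of its handle (height (world z) of basket below 0.004 m and angle between basket's own z axis and vertical below 0.05 rad and distance between hook_seat and bow above 0.035 m and contact force between scale and basket below 0.1 N and linear speed of basket below 0.02 m/s), for 0.2 s.
At the end, for the whole second after the job is handed in: The scale lies in both saddles of its rest (bar centre within 12 mm of its place, upright and along the rest within 0.15 rad, either way round), released and at rest; the basket stands upright on the worktop within 6 cm of where it stood (distance between scale and rest below 0.012 m and angle between the y axis of scale and the y axis of stand, either way round below 0.15 rad and angle between scale's own z axis and vertical below 0.15 rad and contact force between scale and stand above 1 N and linear speed of scale below 0.03 m/s and height (world z) of basket below 0.004 m and angle between basket's own z axis and vertical below 0.05 rad and distance of basket from where it was at the start of the episode below 0.06 m and linear speed of basket below 0.02 m/s); the robot touches nothing.
It fails at once if the basket is set down hard or dropped (faster than 0.25 m/s near the worktop) (height (world z) of basket below 0.012 m and linear speed of basket above 0.25 m/s).
It fails at once if a bystander is shifted by more than 3 cm (distance of any of jigger, dessert_spoon, relish_dish, muddler, tumbler, pencil, lemon from where it was at the start of the episode above 0.03 m).
It fails at once if the basket tips over (angle between basket's own z axis and vertical above 0.5 rad).
It also fails if it takes over 64 s, if anything falls off the work surface, if the arm or the gripper's body presses on something with over 40 N, if the wrist force passes 120 N, or if a joint passes its speed limit or range.

## Working session

There is one attempt and no reset: what is moved stays moved. The work goes in short steps, Python scripts to look and compute and a tool call to move; the robot and the scene stay as the last step left them, time stands still between calls to the robot, and variables do not carry over. Pictures are saved under pics/ and viewed, and the job is handed in when it is done.

Besides the shell and the picture viewer there is one more tool, called after "Call:" by a JSON object that holds its "api" and its "payload". jog_arm: Moves the arm, as the interface text tells. Its arguments: {"type":"object","properties":{"commands":{"type":"string"},"gripper":{"type":"number"},"grip_force":{"type":"number"}},"required":["commands"]}

```bash
mkdir -p pics; ls; python3 - <<'E'
from plant import get_state, vision, ctrl, cut_out
import cv2,numpy as np,pickle
print(get_state())
for n in ("side","top"):
    c=vision.read_camera(n)
    cv2.imwrite(f"pics/{n}0.png",cv2.resize(c["frame"][:,:,::-1],(768,576)))
    pickle.dump(c,open(f"{n}0.pkl","wb"))
    print(n,c["fx"],c["cx"],c["cy"],c["R"].round(3).tolist(),c["t"].round(3), (-c["R"].T@c["t"]).round(3))
    for q in ("scale","stand","basket","bow","hook_tip"):
        try:
            for d in cut_out(n,q): print(n,q,round(d["conf"],2),np.round(d["box"],0),d["pixels"].sum())
        except Exception as e: print(q,e)
E
```

```text
pics
{'time': 0.0, 'qpos': array([ 1.03003201e+00,  2.87204593e-01,  1.57815520e+00,  5.29376802e-07,
        1.27860578e+00, -1.49997365e-01]), 'dq': array([ 0.00076402,  0.00069039, -0.00010359,  0.00142714,  0.00021693,
        0.00159601]), 'joint_efforts': array([ 4.85551482e-04, -4.05963993e+01, -2.92636675e+01, -2.47390682e-05,
        5.70543401e-03, -5.56967763e-06]), 'eef_pos': array([0.25670023, 0.62350152, 0.19843312]), 'tcp_rot': array([ 1.94142666e-01,  9.80972588e-01, -1.11631128e-03, -4.01921008e-04]), 'contact_force': array([ 0.17767515,  0.73382552, -0.30062884]), 'wrist_torque': array([ 0.02267776, -0.03472214, -0.01897342]), 'opening': 0.9973426691811812}
side 490.21641384370236 258.5790994067078 196.3817850391857 [[0.965, -0.261, -0.001], [-0.166, -0.612, -0.773], [0.201, 0.747, -0.634]] [-0.502  0.238  1.929] [ 0.136 -1.426  1.407]
side scale 0.86 [253. 245.  25.  33.] 356
side stand 0.93 [252. 265.  31.  32.] 618
side basket 0.7 [220. 144.  23.  11.] 240
side basket 0.64 [229. 206.  21.  31.] 615
side bow 0.38 [254. 242.  21.  30.] 279
top 411.7807125815083 257.64724331722334 202.54749246365554 [[0.006, -1.0, -0.002], [-0.997, -0.006, -0.082], [0.082, 0.002, -0.997]] [0.058 0.537 1.616] [0.401 0.058 1.655]
top scale 0.44 [327. 222.  30.  17.] 195
top scale 0.42 [376. 214.  28.  26.] 447
top basket 0.94 [234. 227.  42.  30.] 909
top basket 0.6 [108. 215.  22.  30.] 491
top basket 0.32 [241. 180.  10.   8.] 60
```

View pics/side0.png

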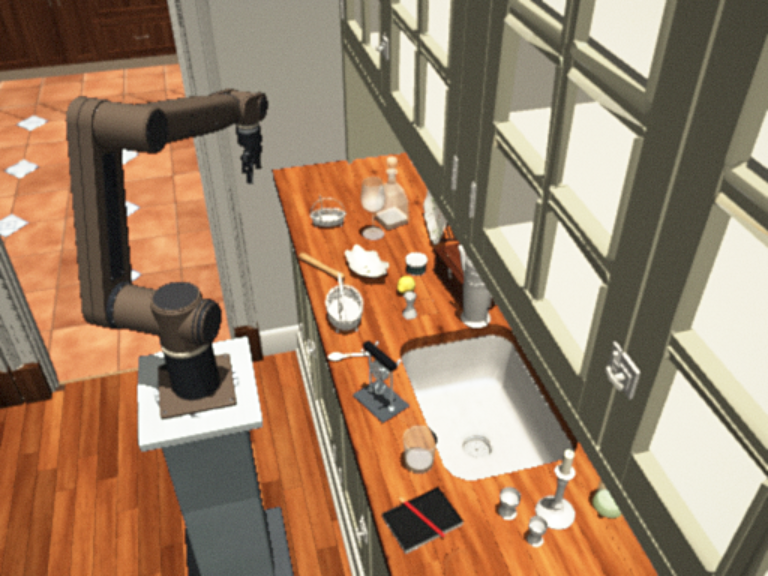

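View pics/top0.png

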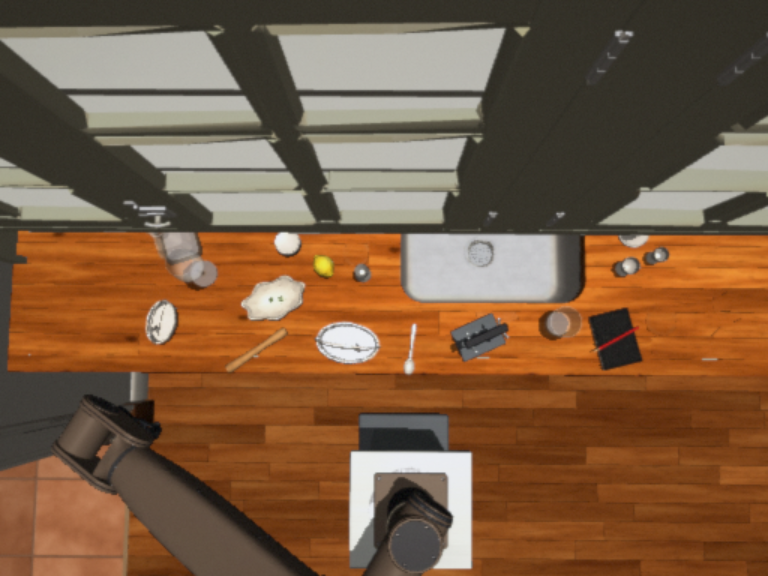

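Candidates for the basket: top view (348,342) with a scoop, about 0.17 m long, and (162,322), smaller. The scale on its stand is at (480,337). Next I'll take close crops and measure.

```bash
cat > h.py <<'E'
import numpy as np,cv2,pickle
def world(c,u,v,z=None):
    if z is None: z=c["z_map"][v,u]
    p=np.stack([(u-c["cx"])/c["fx"]*z,(v-c["cy"])/c["fy"]*z,z],-1)
    return (p-c["t"])@c["R"]
def cloud(c):
    v,u=np.mgrid[:384,:512]; W=world(c,u,v); W[c["z_map"]<=0]=np.nan; return W
def proj(c,X):
    p=np.asarray(X)@c["R"].T+c["t"]; return np.stack([p[...,0]/p[...,2]*c["fx"]+c["cx"],p[...,1]/p[...,2]*c["fy"]+c["cy"]],-1)
def ray(c,u,v,height):
    d=np.array([(u-c["cx"])/c["fx"],(v-c["cy"])/c["fy"],1])@c["R"]; o=-c["R"].T@c["t"]
    return o+d*(height-o[2])/d[2]
def crop(c,u,v,w,h,s,name):
    im=c["frame"][v-h//2:v+h//2,u-w//2:u+w//2,::-1]
    cv2.imwrite(name,cv2.resize(im,None,fx=s,fy=s,interpolation=cv2.INTER_CUBIC))
E
python3 - <<'E'
from h import *
s=pickle.load(open("side0.pkl","rb"));t=pickle.load(open("top0.pkl","rb"))
a=[]
for c,pts,n in ((t,((232,228),(320,225)),"t"),(s,((229,203),(253,258)),"s")):
    for i,(u,v) in enumerate(pts):
        crop(c,u,v,60,60,6,"pics/x.png"); a.append(cv2.imread("pics/x.png"))
cv2.imwrite("pics/crops0.png",np.vstack([np.hstack(a[:2]),np.hstack(a[2:])])[:,:])
for nm,c,(u,v) in (("bask",t,(232,228)),("stand",t,(320,225)),("stand_s",s,(253,258)),("bask_s",s,(229,203))):
    W=cloud(c)[v-32:v+32,u-32:u+32].reshape(-1,3); 
    for lo,hi in ((.005,.012),(.03,.06),(.06,.1),(.12,.2)):
        m=(W[:,2]>lo)&(W[:,2]<hi); q=W[m]
        if len(q)>4: print(nm,lo,hi,len(q),np.round(cv2.minAreaRect(q[:,:2].astype(np.float32)*1000),1).tolist() if 0 else [np.round(x,0) for x in cv2.minAreaRect(q[:,:2].astype(np.float32)*1000)], q.mean(0).round(3))
E
```

```text
bask 0.005 0.012 186 [array([458., 166.]), array([212., 253.]), np.float64(0.0)] [0.47  0.156 0.007]
bask 0.03 0.06 195 [array([454., 204.]), array([246., 111.]), np.float64(63.0)] [0.439 0.175 0.05 ]
bask 0.06 0.1 36 [array([434., 160.]), array([100., 163.]), np.float64(0.0)] [0.44  0.157 0.066]
bask 0.12 0.2 40 [array([427., 169.]), array([109.,   9.]), np.float64(85.0)] [0.426 0.162 0.139]
stand 0.005 0.012 567 [array([ 448., -187.]), array([188., 254.]), np.float64(0.0)] [ 0.45  -0.184  0.008]
stand 0.03 0.06 5 [array([ 460., -174.]), array([8., 5.]), np.float64(8.0)] [ 0.46  -0.173  0.045]
stand 0.12 0.2 221 [array([ 449., -178.]), array([ 52., 110.]), np.float64(25.0)] [ 0.45  -0.177  0.168]
stand_s 0.005 0.012 491 [array([ 450., -113.]), array([357., 205.]), np.float64(85.0)] [ 0.445 -0.161  0.008]
stand_s 0.03 0.06 40 [array([ 468., -250.]), array([ 33., 233.]), np.float64(14.0)] [ 0.455 -0.198  0.045]
stand_s 0.06 0.1 130 [array([ 472., -253.]), array([ 58., 235.]), np.float64(7.0)] [ 0.473 -0.284  0.079]
stand_s 0.12 0.2 282 [array([ 449., -178.]), array([ 55., 116.]), np.float64(25.0)] [ 0.449 -0.185  0.158]
bask_s 0.005 0.012 219 [array([455., 232.]), array([442., 285.]), np.float64(79.0)] [0.479 0.257 0.008]
bask_s 0.03 0.06 311 [array([488., 241.]), array([351., 139.]), np.float64(62.0)] [0.454 0.19  0.044]
bask_s 0.06 0.1 36 [array([432., 164.]), array([158.,  99.]), np.float64(57.0)] [0.422 0.14  0.069]
bask_s 0.12 0.2 95 [array([433.,  11.]), array([ 46., 380.]), np.float64(0.0)] [ 0.432 -0.085  0.162]
```

View pics/crops0.png

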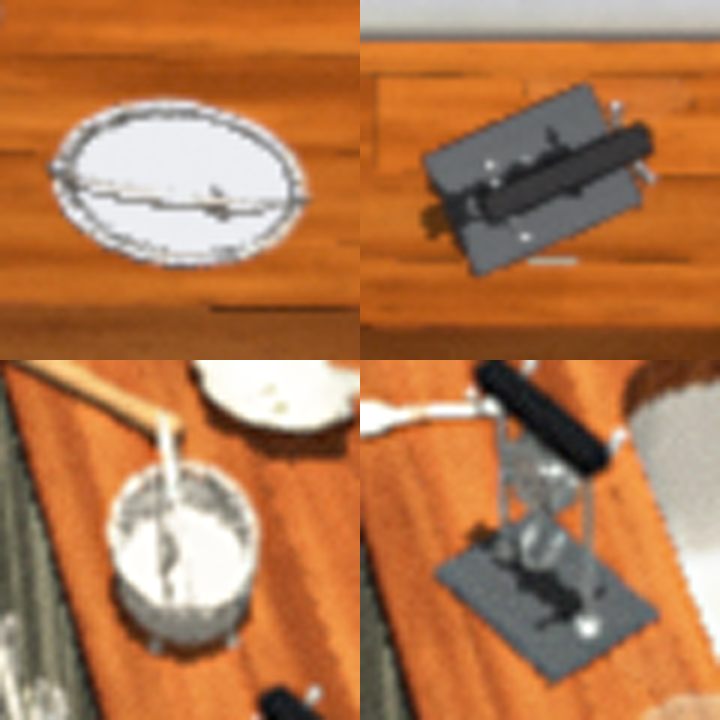

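The chosen basket is 0.17 m long and has the scoop, so it's the right one. Now I need to see which way the scale faces, and to measure more finely.

```bash
python3 - <<'E'
from h import *
s=pickle.load(open("side0.pkl","rb"));t=pickle.load(open("top0.pkl","rb"))
crop(s,253,255,44,56,10,"pics/sc.png");a=cv2.imread("pics/sc.png")
x,y=253-22,255-28
# predicted geometry for both facings
ctr=np.array([.449,-.178,.160]); az=np.deg2rad(25)
X=np.array([np.cos(az),np.sin(az),0]);Y=np.array([-np.sin(az),np.cos(az),0]);Z=np.array([0,0,1])
outs=[a]
for sg in (1,-1):
    b=a.copy()
    th=np.linspace(0,6.28,40)
    ring=np.array([ctr-Z*.05-sg*X*.009+Y*.027*np.cos(k)+Z*.027*np.sin(k) for k in th])
    k=np.linspace(np.pi,2*np.pi+0.2,20)
    hook=np.array([ctr-Z*.093]+[ctr-Z*.1165+sg*X*.0135*np.cos(q)+Z*.0135*np.sin(q) for q in k])
    bar=np.array([ctr+Y*i*.056+X*j*.011+Z*.011 for i,j in ((1,1),(1,-1),(-1,-1),(-1,1),(1,1))])
    foot=np.array([ctr*[1,1,0]+Z*.009+Y*i*.062+X*j*.045 for i,j in ((1,1),(1,-1),(-1,-1),(-1,1),(1,1))])
    for P,col in ((ring,(0,255,0)),(hook,(0,0,255)),(bar,(255,0,0)),(foot,(255,255,0))):
        p=((proj(s,P)-[x,y]+.5)*10).astype(np.int32)
        cv2.polylines(b,[p],False,col,1)
    outs.append(b)
cv2.imwrite("pics/facing.png",cv2.resize(np.hstack(outs),(800,340)))
cv2.imwrite("pics/sc2.png",a)
E
```

```text
(no output)
```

View pics/facing.png

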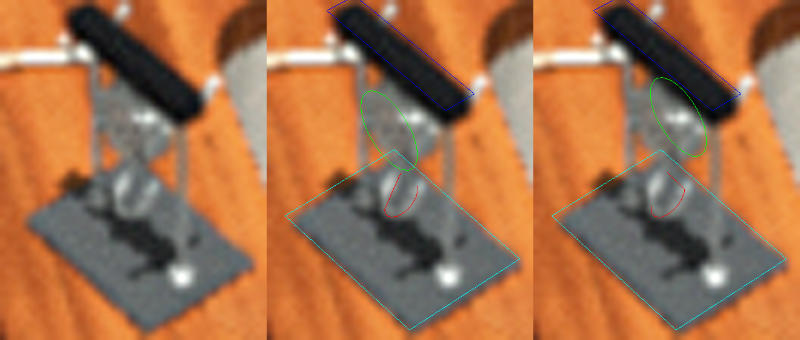

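View pics/sc2.png

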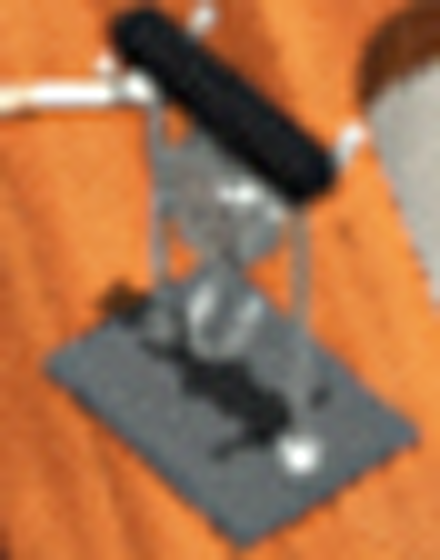

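```bash
python3 - <<'E'
from h import *
s=pickle.load(open("side0.pkl","rb"));t=pickle.load(open("top0.pkl","rb"))
for nm,c in(("t",t),("s",s)):
    W=cloud(c); f=c["frame"].astype(int)
    near=(np.hypot(W[...,0]-.449,W[...,1]+.178)<.1)
    bar=near&(f.max(-1)<75)&(W[...,2]>.150)&(W[...,2]<.19)
    q=W[bar]; print(nm,"bar",len(q),q.mean(0).round(4),[np.round(k,1) for k in cv2.minAreaRect((q[:,:2]*1000).astype(np.float32))],np.percentile(q[:,2],[5,50,95]).round(4))
    foot=near&(W[...,2]>.003)&(W[...,2]<.02)&((f[...,0]-f[...,2])<15)
    q=W[foot]; print(nm,"foot",len(q),[np.round(k,1) for k in cv2.minAreaRect((q[:,:2]*1000).astype(np.float32))],np.median(q[:,2]))
    # table level nearby
    tb=(np.hypot(W[...,0]-.449,W[...,1]+.178)<.12)&(f[...,0]-f[...,2]>60); print("table",np.nanmedian(W[tb][:,2]))
    m=(np.hypot(W[...,0]-.44,W[...,1]-.165)<.11)
    hi=m&(W[...,2]>.09); q=W[hi]; o=np.argsort(q[:,1]); 
    v,u=np.where(hi); print((np.c_[v,u,q*1000])[o].round(0).astype(int).tolist())
    rim=m&(W[...,2]>.045)&(W[...,2]<.065)&(f[...,0]-f[...,2]<40); q=W[rim]
    print("rim",len(q),[np.round(k,1) for k in cv2.minAreaRect((q[:,:2]*1000).astype(np.float32))],np.median(q[:,2]))
    allb=m&(W[...,2]>.02)&(f[...,0]-f[...,2]<40)
# ellipse via top silhouette rim
W=cloud(t); f=t["frame"].astype(int)
m=((f[...,0]-f[...,2])<40).astype(np.uint8); mm=np.zeros_like(m); mm[205:250,205:262]=m[205:250,205:262]
cs,_=cv2.findContours(mm,cv2.RETR_EXTERNAL,cv2.CHAIN_APPROX_NONE); k=max(cs,key=cv2.contourArea)
P=np.array([ray(t,a,b,.050)[:2] for a,b in k[:,0]])*1000
print(cv2.fitEllipse(P.astype(np.float32)), cv2.minAreaRect(P.astype(np.float32)))
E
```

```text
t bar 183 [ 0.4489 -0.1748  0.1701] [array([ 449.4, -176.5]), array([ 21.7, 107.2]), np.float64(24.4)] [0.1636 0.1704 0.1751]
t foot 433 [array([ 450.9, -180.8]), array([ 85.4, 119.2]), np.float64(25.9)] 0.009536797188171508
table -9.737709420809712e-05
[[231, 243, 422, 115, 123], [231, 242, 421, 118, 141], [231, 241, 422, 122, 128], [231, 240, 422, 125, 132], [230, 239, 425, 128, 152], [231, 239, 422, 129, 127], [229, 238, 428, 131, 167], [230, 238, 425, 132, 146], [231, 238, 421, 132, 141], [229, 237, 429, 136, 144], [231, 237, 421, 136, 135], [230, 237, 425, 136, 132], [231, 236, 421, 140, 138], [231, 235, 421, 143, 139], [230, 234, 425, 147, 146], [231, 234, 421, 147, 141], [230, 233, 425, 150, 145], [231, 233, 421, 151, 139], [230, 232, 425, 154, 143], [230, 231, 425, 158, 143], [230, 230, 425, 161, 146], [230, 229, 425, 165, 142], [230, 228, 425, 169, 143], [229, 227, 428, 173, 143], [230, 227, 425, 173, 134], [230, 226, 425, 176, 144], [229, 226, 428, 177, 140], [230, 225, 425, 180, 147], [229, 225, 428, 180, 142], [229, 224, 428, 184, 137], [229, 223, 428, 187, 141], [229, 22
[... 1064 characters left out ...]
92, 228, 425, 133, 134], [192, 227, 421, 135, 134], [197, 227, 420, 136, 106], [188, 228, 427, 139, 150], [196, 227, 421, 140, 109], [189, 226, 419, 144, 143], [190, 227, 424, 145, 137], [189, 227, 424, 145, 142], [188, 226, 422, 158, 138], [187, 226, 423, 160, 141], [186, 226, 423, 161, 146], [185, 226, 425, 171, 143], [184, 226, 426, 171, 148], [183, 226, 428, 182, 145], [182, 226, 431, 201, 135]]
rim 138 [array([430.6, 163.4]), array([175.5,  99. ]), np.float64(76.7)] 0.05251144209643096
((433.27777099609375, 163.8700408935547), (102.24977111816406, 159.0718994140625), 173.6981201171875) ((432.2532958984375, 164.20709228515625), (104.84945678710938, 163.5503387451172), 0.3576556146144867)
```

Call:
{"api": "jog_arm", "payload": {"commands": "0.19 -0.37 0.10 0 0 -0.35;0.19 -0.37 0.10 0 0 -0.35;0.19 -0.37 0.10 0 0 -0.35;0.19 -0.37 0.10 0 0 -0.35;0.19 -0.37 0.10 0 0 -0.35;0.19 -0.37 0.10 0 0 -0.35;0.19 -0.45 0.10 0 0 -0.5;0.19 -0.51 0.10 0 0 -0.6;0.192 -0.57 0.10 0 0 -0.744;0.192 -0.63 0.10 0 0 -0.744;0.192 -0.69 0.10 0 0 -0.744;0.192 -0.75 0.09 0 0 -0.744;0.192 -0.803 0.06 0 0 -0.744;0.192 -0.803 0.04 0 0 -0.744;0.192 -0.803 0.04 0 0 -0.744;0.192 -0.803 0.04 0 0 -0.744;0.192 -0.803 0.04 0 0 -0.744", "gripper": 100}}

```text
time: 2.72
eef_pos: [0.4499, -0.1782, 0.2414]
tcp_rot: [0.537, 0.844, 0.0, 0.001]
contact_force: [-0.1, 0.5, -0.7]
opening: 1.001
```

Call:
{"api": "jog_arm", "payload": {"commands": "-0.001 -0.001 -0.05 0 0 0;-0.001 -0.001 -0.08 0 0 0;-0.001 -0.001 -0.1 0 0 0;-0.001 -0.001 -0.1 0 0 0;-0.001 -0.001 -0.1 0 0 0"}}

```text
time: 3.35
eef_pos: [0.4492, -0.1799, 0.1416]
tcp_rot: [0.537, 0.844, -0.0, 0.002]
contact_force: [-0.3, -0.2, 0.4]
opening: 1.0
```

```bash
python3 - <<'E'
from h import *
from plant import vision
a=[]
for n,(u,v) in (("side",(253,245)),("top",(322,225))):
    c=vision.read_camera(n); crop(c,u,v,60,70,6,"pics/x.png"); a.append(cv2.imread("pics/x.png"))
cv2.imwrite("pics/grip1.png",np.hstack(a))
E
```

```text
(no output)
```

View pics/grip1.png

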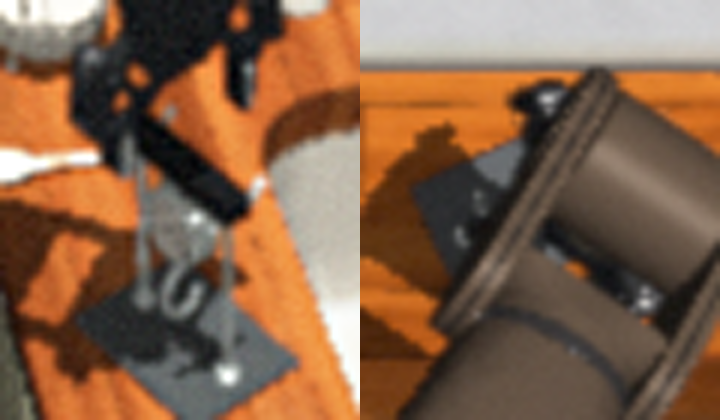

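The fingers straddle the bar at mid-length: the bar is at (190,170) in the left crop and the fingers at (120,150) and (240,90). The hook at (180,295) seems to open toward +x. Closing the gripper.

Call:
{"api": "jog_arm", "payload": {"commands": "0 0 0 0 0 0;0 0 0 0 0 0;0 0 0 0 0 0;0 0 0 0 0 0;0 0 0 0 0 0;0 0 0 0 0 0;0 0 0 0 0 0;0 0 0 0 0 0", "gripper": 0, "grip_force": 60}}

```text
time: 4.45
eef_pos: [0.4481, -0.1799, 0.1398]
tcp_rot: [0.537, 0.843, -0.0, -0.0]
contact_force: [0.2, -0.2, 0.2]
opening: -0.003
```

```bash
cat > look.py <<'E'
import sys
from h import *
from plant import vision,get_state
def look(name,spec,s=6):
    a=[]
    for n,(u,v),(w,h) in spec:
        c=vision.read_camera(n); pickle.dump(c,open(n+".pkl","wb")); crop(c,u,v,w,h,s,"pics/x.png"); a.append(cv2.imread("pics/x.png"))
    cv2.imwrite(f"pics/{name}.png",np.hstack(a))
E
python3 - <<'E'
from look import *
look("grip2",[("side",(253,245),(60,70)),("top",(322,225),(60,70))])
print(get_state()["opening"],get_state()["contact_force"])
E
```

```text
0.0001526400765740804 [-0.82972248  0.37590744  0.28253872]
```

View pics/grip2.png

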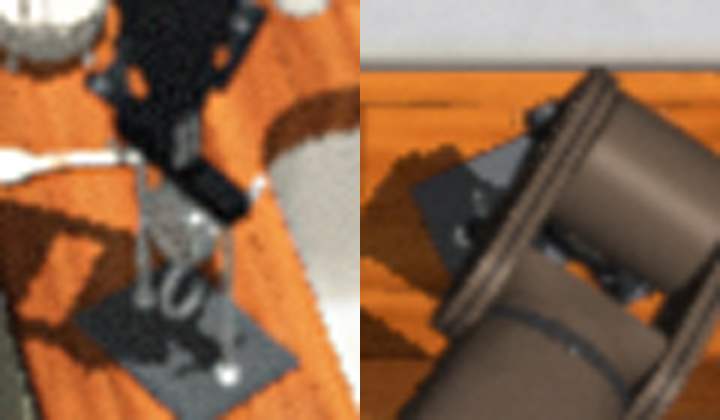

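```bash
python3 - <<'E'
from h import *
from plant import get_state
st=get_state(); print(st["eef_pos"],st["qpos"],st["wrist_torque"])
c=pickle.load(open("side.pkl","rb"))
crop(c,253,235,44,56,10,"pics/x.png");a=cv2.imread("pics/x.png");b=a.copy()
az=np.deg2rad(25);X=np.array([np.cos(az),np.sin(az),0]);Y=np.array([-np.sin(az),np.cos(az),0]);Z=np.array([0,0,1])
p0=st["eef_pos"]; o=[253-22,235-28]
ctr=np.array([.449,-.179,.16])
for P,col in ((np.array([p0,p0+Z*.019,p0+Z*.073]),(0,0,255)),(np.array([p0+Z*.019+X*.011,p0+Z*.019-X*.011]),(0,255,0)),(np.array([ctr+Y*i*.056+X*j*.011+Z*.011 for i,j in ((1,1),(1,-1),(-1,-1),(-1,1),(1,1))]),(255,0,0))):
    q=((proj(c,P)-o+.5)*10).astype(np.int32); cv2.polylines(b,[q],False,col,1)
    for k in q: cv2.circle(b,tuple(int(x) for x in k),3,col,-1)
cv2.imwrite("pics/grip3.png",np.hstack([a,b])[:, :])
W=cloud(c); f=c["frame"]
for v in range(225,245,2): print(v,[ (u,*np.round(W[v,u]*1000).astype(int)) for u in range(246,266,3)])
E
```

```text
[ 0.44807699 -0.17988605  0.13979641] [-5.92278929e-01 -8.52484556e-02  2.09331029e+00 -2.25787954e-05
  1.13358147e+00 -1.02828459e+00] [-0.02950607 -0.00744016  0.00883112]
225 [(246, np.int64(483), np.int64(67), np.int64(-6)), (249, np.int64(434), np.int64(-190), np.int64(235)), (252, np.int64(441), np.int64(-204), np.int64(245)), (255, np.int64(456), np.int64(-191), np.int64(230)), (258, np.int64(470), np.int64(-177), np.int64(214)), (261, np.int64(542), np.int64(41), np.int64(3)), (264, np.int64(557), np.int64(48), np.int64(-7))]
227 [(246, np.int64(419), np.int64(-208), np.int64(245)), (249, np.int64(435), np.int64(-187), np.int64(222)), (252, np.int64(443), np.int64(-198), np.int64(230)), (255, np.int64(456), np.int64(-190), np.int64(220)), (258, np.int64(528), np.int64(38), np.int64(-3)), (261, np.int64(540), np.int64(35), np.int64(-3)), (264, np.int64(553), np.int64(33), np.int64(-4))]
229 [(246, np.int64(419), np.int64(-206), np.int64(233)), (249, np.int64(432), np.int64(-199), np.int64(224)), (252, np.int64(443), np.int64(-195), np.int64(218)), (255, np.int64(457), np.int6
[... 2175 characters left out ...]
, (252, np.int64(446), np.int64(-183), np.int64(146)), (255, np.int64(452), np.int64(-205), np.int64(165)), (258, np.int64(460), np.int64(-214), np.int64(172)), (261, np.int64(470), np.int64(-221), np.int64(176)), (264, np.int64(529), np.int64(-54), np.int64(2))]
243 [(246, np.int64(432), np.int64(-144), np.int64(102)), (249, np.int64(437), np.int64(-172), np.int64(128)), (252, np.int64(447), np.int64(-179), np.int64(132)), (255, np.int64(453), np.int64(-201), np.int64(151)), (258, np.int64(459), np.int64(-221), np.int64(169)), (261, np.int64(468), np.int64(-225), np.int64(170)), (264, np.int64(479), np.int64(-227), np.int64(169))]<stdin>:14: RuntimeWarning: invalid value encountered in cast
```

View pics/grip3.png

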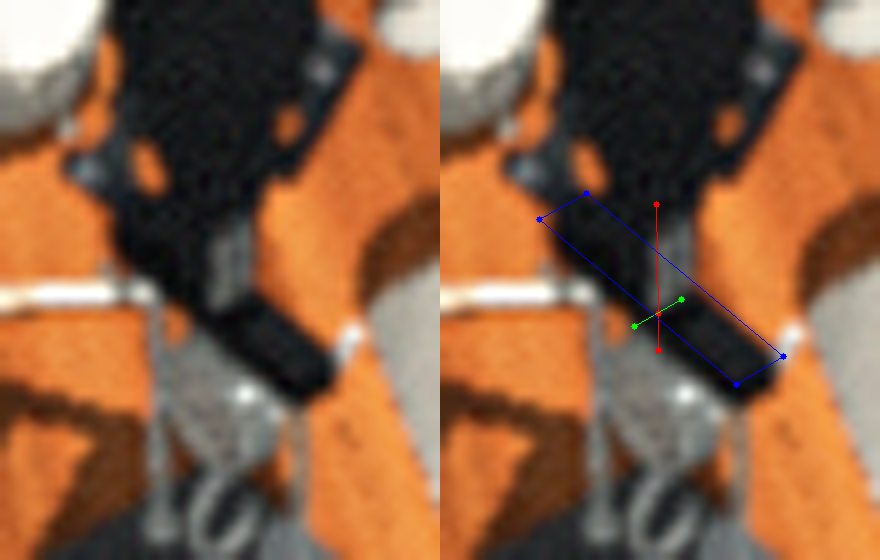

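Call:
{"api": "jog_arm", "payload": {"commands": "0 0 0.01 0 0 0;0 0 0.02 0 0 0;0 0 0.03 0 0 0;0 0 0.03 0 0 0;0 0 0.03 0 0 0"}}

```text
time: 5.18
eef_pos: [0.448, -0.1798, 0.1698]
tcp_rot: [0.537, 0.843, -0.0, -0.0]
contact_force: [0.9, -0.4, -0.1]
opening: 0.001
```

```bash
python3 - <<'E'
from look import *
look("grip4",[("side",(253,245),(60,70)),("top",(322,225),(60,70))])
E
```

```text
(no output)
```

View pics/grip4.png

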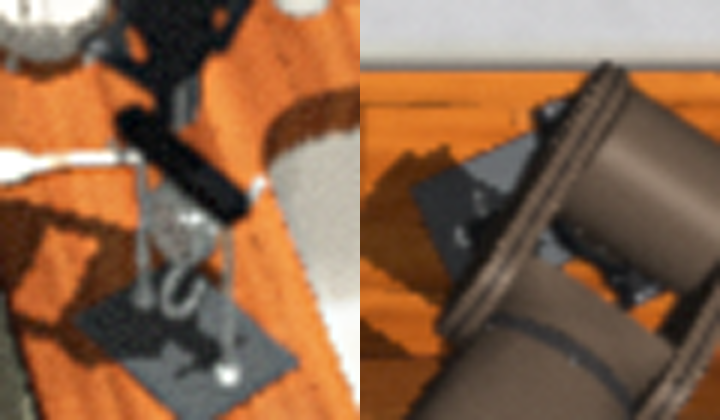

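The scale stayed put: the fingers shut above the bar, so the TCP reading and the real fingertips disagree. I'll measure where the tips are in the images.

```bash
python3 - <<'E'
from h import *
from plant import get_state
st=get_state(); print(st["eef_pos"])
c=pickle.load(open("side.pkl","rb"))
W=cloud(c); f=c["frame"]
az=np.deg2rad(25);X=np.array([np.cos(az),np.sin(az),0]);Y=np.array([-np.sin(az),np.cos(az),0])
D=W-np.array([.448,-.180,0])
a=D@X; b=D@Y; z=W[...,2]
m=(abs(a)<.025)&(abs(b)<.02)&(z>.12)&(z<.3)
v,u=np.where(m)
o=np.argsort(z[m])
print((np.c_[v,u,a[m]*1000,b[m]*1000,z[m]*1000,f[m].mean(-1)][o][:70]).round().astype(int).tolist())
crop(c,253,230,44,56,10,"pics/grip5.png")
E
```

```text
[ 0.44777951 -0.17970225  0.16932849]
[[245, 250, -5, 7, 120, 123], [248, 253, -7, -12, 120, 106], [248, 254, -5, -15, 121, 126], [245, 256, 10, -9, 122, 138], [244, 250, -4, 10, 122, 115], [246, 251, -8, -1, 123, 123], [248, 255, -3, -19, 123, 130], [243, 248, -7, 17, 124, 109], [246, 257, 8, -16, 124, 136], [247, 253, -6, -11, 125, 135], [245, 251, -7, 0, 127, 117], [247, 254, -5, -16, 128, 161], [246, 254, -3, -12, 128, 201], [244, 255, 6, -8, 130, 98], [246, 253, -7, -12, 130, 200], [246, 252, -10, -9, 130, 147], [242, 248, -8, 16, 131, 109], [245, 253, -4, -9, 132, 158], [242, 249, -6, 12, 132, 115], [244, 253, -1, -5, 132, 121], [243, 250, -7, 6, 132, 122], [245, 254, -2, -12, 133, 150], [245, 255, 1, -14, 133, 177], [245, 252, -8, -7, 133, 137], [241, 250, 0, 13, 133, 105], [244, 251, -8, -2, 133, 110], [241, 249, -4, 15, 134, 102], [243, 249, -11, 6, 135, 114], [243, 251, -6, 1, 136, 121], [242, 250, -5, 7, 136, 119], [242, 252, 0, 2, 136, 100], [243, 252, -4, -2, 137, 114], [242, 251, -4, 3, 138, 117], [244, 254, -3, -13, 139, 110], [240, 249, -4, 15, 139, 102], [243, 253, -
[... 299 characters left out ...]
, 156, 32], [240, 251, -9, -3, 156, 65], [241, 253, -7, -13, 157, 33], [237, 248, -8, 15, 157, 51], [241, 254, -5, -16, 158, 8], [238, 250, -7, 5, 159, 31], [238, 251, -4, 2, 159, 11], [237, 249, -7, 11, 160, 26], [236, 247, -9, 19, 160, 41], [239, 251, -9, -3, 161, 30], [236, 249, -6, 12, 163, 12], [238, 253, -2, -6, 163, 17], [234, 249, 0, 19, 165, 15], [235, 252, 5, 7, 165, 13], [237, 250, -8, 4, 165, 13], [239, 255, -1, -16, 166, 30], [238, 252, -6, -5, 166, 9], [233, 250, 5, 19, 166, 13], [232, 252, 13, 18, 167, 54], [236, 250, -6, 6, 167, 20], [235, 248, -8, 15, 167, 14], [234, 253, 9, 7, 167, 17], [240, 254, -8, -19, 167, 16], [236, 248, -11, 11, 167, 21], [237, 256, 7, -12, 167, 15]]
```

View pics/grip5.png

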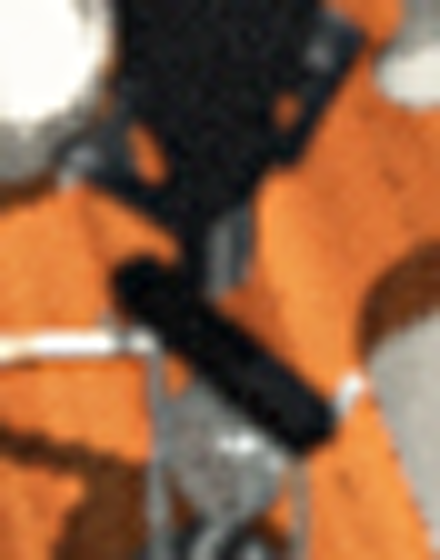

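```bash
python3 - <<'E'
from h import *
from plant import get_state
st=get_state(); c=pickle.load(open("side.pkl","rb"))
W=cloud(c); f=c["frame"]
print(proj(c,st["eef_pos"]))
for v in range(222,240): print(v,[(u,*(np.nan_to_num(W[v,u])*1000).round().astype(int).tolist(),int(f[v,u].mean())) for u in range(250,257)])
E
```

```text
[252.207202   235.71333553]
222 [(250, 438, -191, 249, 14), (251, 440, -196, 253, 23), (252, 444, -195, 251, 22), (253, 448, -191, 247, 26), (254, 454, -185, 240, 30), (255, 455, -193, 246, 47), (256, 461, -186, 239, 78)]
223 [(250, 437, -195, 248, 19), (251, 439, -199, 251, 20), (252, 441, -204, 255, 22), (253, 447, -195, 245, 45), (254, 453, -187, 237, 57), (255, 459, -179, 229, 70), (256, 462, -182, 231, 86)]
224 [(250, 437, -193, 241, 19), (251, 440, -196, 243, 25), (252, 443, -196, 243, 51), (253, 447, -196, 242, 71), (254, 453, -188, 233, 63), (255, 457, -187, 231, 66), (256, 462, -180, 224, 89)]
225 [(250, 437, -192, 235, 18), (251, 441, -191, 233, 31), (252, 445, -191, 233, 72), (253, 448, -191, 232, 92), (254, 452, -190, 231, 62), (255, 457, -186, 225, 69), (256, 462, -181, 219, 85)]
226 [(250, 437, -192, 231, 17), (251, 441, -190, 228, 39), (252, 444, -193, 230, 79), (253, 448, -192, 228, 96), (254, 453, -187, 223, 62), (255, 455, -194, 228, 63), (256, 461, -183, 217, 90)]
227 [(250, 436, -196, 230, 14), (251, 441, -191, 224, 36), (252, 445, -188, 221, 79), (253, 448, -192,
[... 1662 characters left out ...]
1, 170, 13), (253, 451, -181, 168, 16), (254, 454, -183, 170, 10), (255, 457, -186, 171, 12), (256, 460, -186, 171, 29)]
237 [(250, 439, -180, 165, 12), (251, 442, -184, 169, 13), (252, 445, -189, 172, 17), (253, 449, -186, 168, 16), (254, 452, -189, 171, 13), (255, 455, -193, 174, 7), (256, 460, -188, 167, 15)]
238 [(250, 440, -179, 159, 31), (251, 443, -180, 159, 10), (252, 445, -187, 166, 9), (253, 449, -186, 163, 17), (254, 451, -193, 170, 22), (255, 454, -198, 173, 17), (256, 458, -194, 169, 26)]
239 [(250, 441, -172, 147, 52), (251, 441, -187, 161, 30), (252, 443, -196, 170, 18), (253, 447, -195, 168, 15), (254, 449, -200, 172, 25), (255, 454, -195, 166, 29), (256, 457, -199, 169, 33)]
```

The true fingertips, shut, are about 33 mm above the reported TCP; horizontally they agree. I'll open and descend lower, watching the picture and the force.

Call:
{"api": "jog_arm", "payload": {"commands": "0 0 0.02 0 0 0;0 0 0.02 0 0 0;0 0 0.02 0 0 0;0 0 0.02 0 0 0;0 0 0 0 0 0;0 0 -0.02 0 0 0;0 0 -0.03 0 0 0;0 0 -0.04 0 0 0;0 0 -0.045 0 0 0;0 0 -0.045 0 0 0", "gripper": 100}}

```text
time: 6.52
eef_pos: [0.4481, -0.1799, 0.1247]
tcp_rot: [0.537, 0.843, 0.0, -0.0]
contact_force: [-0.1, 0.4, 0.3]
opening: 1.002
```

```bash
python3 - <<'E'
from look import *
look("grip6",[("side",(253,240),(66,76)),("top",(322,225),(60,76))])
s=get_state();print(s["eef_pos"],s["contact_force"],s["opening"],s["qpos"])
E
```

```text
[ 0.44843386 -0.18013288  0.12537572] [-0.34617486 -0.93378988  0.14945276] 1.0004449142391016 [-5.92274639e-01 -6.68528269e-02  2.10464050e+00 -5.32144841e-05
  1.10280824e+00 -1.02824549e+00]
```

View pics/grip6.png

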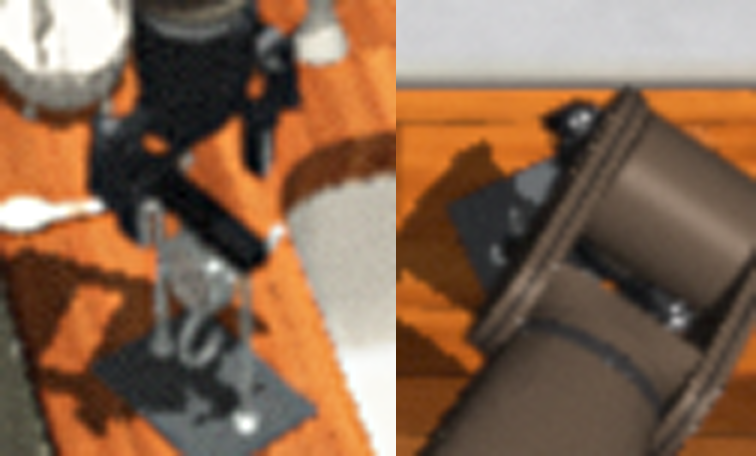

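```bash
python3 - <<'E'
from h import *
c=pickle.load(open("side.pkl","rb"))
W=cloud(c); f=c["frame"]
az=np.deg2rad(25);X=np.array([np.cos(az),np.sin(az),0]);Y=np.array([-np.sin(az),np.cos(az),0])
D=W-np.array([.448,-.180,0]); a=D@X;b=D@Y;z=W[...,2]
for nm,m in (("L",(a<-.033)&(a>-.075)&(abs(b)<.03)&(z>.1)&(z<.25)),("R",(a>.033)&(a<.075)&(abs(b)<.03)&(z>.1)&(z<.25))):
    v,u=np.where(m); o=np.argsort(z[m]); k=np.c_[v,u,a[m]*1000,b[m]*1000,z[m]*1000,f[m].mean(-1)][o]
    print(nm,len(k),k[:25].round().astype(int).tolist())
E
```

```text
L 136 [[243, 243, -50, -9, 171, 131], [241, 243, -45, -2, 173, 86], [242, 244, -46, -10, 174, 113], [242, 241, -55, -4, 175, 113], [242, 243, -50, -9, 177, 96], [241, 240, -55, 1, 177, 103], [240, 239, -57, 6, 179, 108], [242, 242, -55, -9, 179, 86], [241, 241, -55, -3, 180, 59], [240, 240, -55, 2, 181, 60], [240, 242, -50, -3, 182, 35], [241, 242, -53, -7, 182, 42], [240, 243, -48, -7, 184, 89], [241, 244, -49, -13, 184, 114], [239, 242, -48, -1, 184, 41], [239, 239, -58, 4, 187, 87], [239, 240, -56, 0, 188, 31], [240, 244, -49, -13, 188, 115], [240, 241, -59, -9, 192, 25], [239, 243, -51, -10, 192, 98], [239, 241, -57, -7, 194, 16], [239, 244, -49, -14, 194, 115], [238, 239, -60, 1, 195, 69], [238, 242, -53, -8, 197, 45], [238, 244, -48, -13, 198, 104]]
R 108 [[231, 262, 45, -2, 167, 90], [229, 260, 44, 9, 169, 86], [231, 264, 48, -9, 170, 122], [230, 261, 43, 2, 170, 73], [230, 262, 46, -1, 171, 28], [230, 263, 46, -6, 174, 56], [229, 262, 46, 0, 175, 6], [231, 263, 42, -11, 175, 78], [230, 264, 47, -10, 176, 121], [229, 261, 42, 1, 177, 27], [228, 260, 42, 6, 178, 69], [228, 261, 43, 2, 181, 18], [228, 265, 53, -9, 182, 100], [229, 264, 47, -10, 182, 116], [228, 264, 49, -8, 183, 106], [227, 260, 41, 6, 184, 61], [227, 265, 55, -7, 185, 98], [229, 263, 41, -12, 186, 47], [228, 262, 41, -6, 187, 12], [227, 263, 46, -6, 189, 54], [226, 260, 41, 6, 189, 61], [228, 263, 43, -10, 189, 55], [227, 261, 40, -2, 190, 17], [226, 261, 43, 2, 190, 18], [225, 260, 44, 8, 190, 61]]
```

Call:
{"api": "jog_arm", "payload": {"commands": "0 0 -0.01 0 0 0;0 0 -0.017 0 0 0;0 0 -0.017 0 0 0;0 0 -0.017 0 0 0"}}

```text
time: 7.12
eef_pos: [0.4481, -0.1799, 0.1078]
tcp_rot: [0.537, 0.843, -0.0, -0.0]
contact_force: [0.7, -0.3, 0.3]
opening: 0.998
```

Call:
{"api": "jog_arm", "payload": {"commands": "0 0 0 0 0 0;0 0 0 0 0 0;0 0 0 0 0 0;0 0 0 0 0 0;0 0 0 0 0 0;0 0 0 0 0 0;0 0 0 0 0 0;0 0 0 0 0 0", "gripper": 0, "grip_force": 60}}

```text
time: 8.12
eef_pos: [0.4489, -0.1801, 0.1084]
tcp_rot: [0.538, 0.843, 0.0, 0.001]
contact_force: [3.5, 0.7, 2.5]
opening: 0.246
```

```bash
python3 - <<'E'
from look import *
look("grip7",[("side",(253,240),(66,76)),("top",(322,225),(60,76))])
E
```

```text
(no output)
```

View pics/grip7.png

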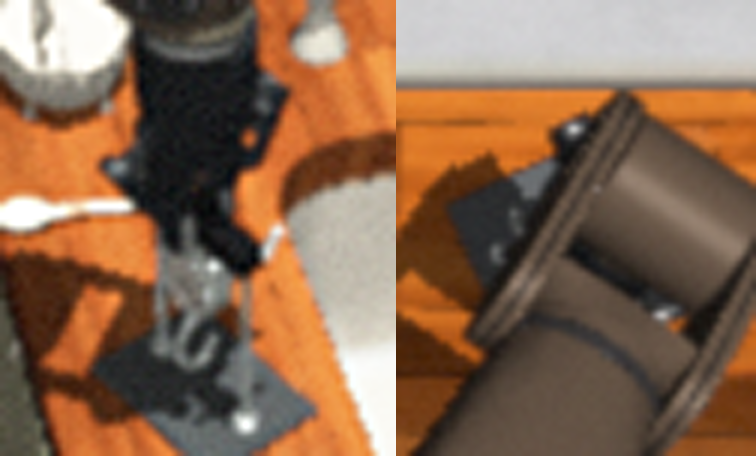

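The gripper is holding the bar (opening 0.246, about 21 mm). I'll lift and turn to see the hook edge-on.

Call:
{"api": "jog_arm", "payload": {"commands": "0 0 0.01 0 0 0;0 0 0.03 0 0 0;0 0 0.07 0 0 0;0 0 0.12 0 0 0;0 0 0.17 0 0 0;0 0 0.18 0 0 -0.15;0 0 0.18 0 0 -0.3;0 0 0.18 0 0 -0.45;0 0 0.18 0 0 -0.56;0 0 0.18 0 0 -0.56;0 0 0.18 0 0 -0.56;0 0 0.18 0 0 -0.56"}}

```text
time: 9.72
eef_pos: [0.4477, -0.1799, 0.2875]
tcp_rot: [0.749, 0.662, -0.0, -0.0]
contact_force: [-0.1, -0.1, -1.5]
opening: 0.248
```

```bash
python3 - <<'E'
from look import *
look("lift1",[("side",(253,215),(66,76)),("top",(322,225),(60,76))])
E
```

```text
(no output)
```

View pics/lift1.png

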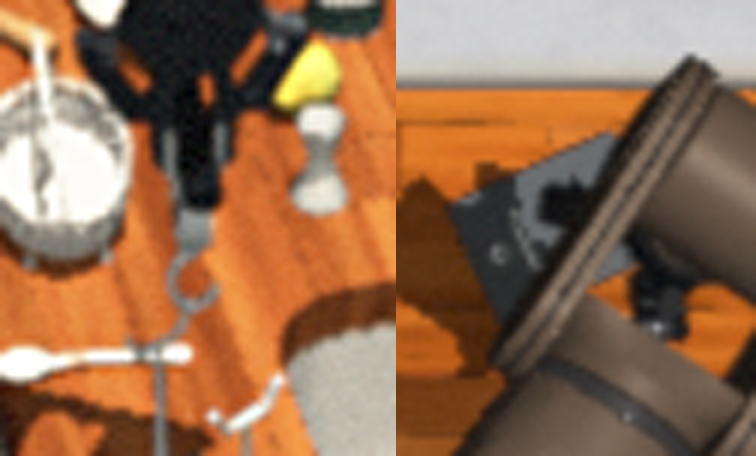

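The hook is now edge-on: shank at (185,325), bowl at (190,295), tip at (213,290). So the mouth faces world +x, away from the robot, and I'll approach the bow from the robot side. Moving there high.

Call:
{"api": "jog_arm", "payload": {"commands": "0.01 0.04 0 0 0 0;0.02 0.08 0 0 0 0;0.02 0.12 0 0 0 0;0.02 0.16 0 0 0 0;0.02 0.2 0 0 0 0;0.01 0.24 0 0 0 0;-0.01 0.28 0 0 0 0;-0.03 0.31 0 0 0 0;-0.045 0.335 0 0 0 0;-0.055 0.349 0 0 0 0;-0.055 0.349 0 0 0 0;-0.055 0.349 0 0 0 0;-0.055 0.349 0 0 0 0"}}

```text
time: 11.45
eef_pos: [0.3936, 0.1684, 0.2878]
tcp_rot: [0.75, 0.661, -0.0, 0.0]
contact_force: [0.7, 0.5, -2.2]
opening: 0.25
```

```bash
python3 - <<'E'
from look import *
look("pre1",[("side",(225,185),(66,76)),("top",(232,225),(60,76))])
c=pickle.load(open("side.pkl","rb"));W=cloud(c)
s=get_state();p=s["eef_pos"];print(p,s["qpos"])
m=(np.hypot(W[...,0]-p[0],W[...,1]-p[1])<.045)&(W[...,2]>.17)&(W[...,2]<.34)
v,u=np.where(m);k=np.c_[v,u,W[m]*1000][np.argsort(W[m][:,2])];print(k[:60].round().astype(int).tolist())
E
```

```text
[0.39347987 0.16851458 0.28772687] [ 1.66790078e-01 -3.45209928e-01  2.03538960e+00 -1.74352481e-04
  1.45165200e+00  2.92061979e-01]
[[173, 216, 388, 181, 206], [174, 219, 398, 166, 209], [174, 217, 390, 168, 209], [173, 220, 403, 169, 211], [173, 219, 399, 169, 212], [174, 218, 393, 163, 213], [173, 217, 391, 170, 213], [173, 218, 394, 168, 214], [174, 216, 384, 159, 217], [172, 215, 383, 171, 218], [173, 215, 381, 164, 219], [172, 221, 406, 164, 219], [172, 220, 402, 165, 219], [171, 220, 403, 169, 221], [171, 221, 407, 167, 222], [172, 214, 378, 167, 222], [171, 214, 378, 166, 228], [169, 214, 381, 178, 229], [170, 214, 379, 167, 232], [168, 215, 384, 169, 240], [167, 215, 384, 171, 244], [168, 214, 379, 162, 246], [166, 215, 385, 171, 248], [166, 216, 388, 169, 249], [165, 217, 393, 172, 251], [166, 217, 391, 162, 253], [165, 218, 396, 163, 256], [165, 216, 387, 158, 262], [164, 219, 398, 154, 268], [164, 218, 394, 151, 270], [164, 217, 390, 152, 271], [164, 216, 385, 146, 275], [163, 216, 386, 148, 279], [163, 218, 393, 146, 279], [163, 215, 382, 148, 280], [162, 215, 383, 154, 280], [163, 219, 397, 141, 281], [163, 217, 389, 141, 283], [160, 214, 381, 164, 283], [162, 216, 386, 148, 283], [159, 214, 382, 169, 285], [161, 217, 391, 151, 286], [162, 218, 393, 142, 286], [162, 217, 389, 143, 287], [161, 219, 398, 145, 288], [161, 216, 386, 148, 288], [162, 219, 396, 138, 288], [160, 218, 395, 152, 289], [160, 219, 399, 150, 290], [160, 215, 383, 148, 294], [160, 216, 386, 146, 294], [161, 215, 381, 139, 295], [160, 217, 390, 144, 295], [159, 217, 391, 150, 295], [159, 219, 399, 148, 296], [161, 218, 392, 133, 297], [159, 216, 387, 148, 298], [159, 218, 394, 142, 300], [157, 218, 397, 155, 301], [158, 215, 384, 151, 301]]
```

View pics/pre1.png

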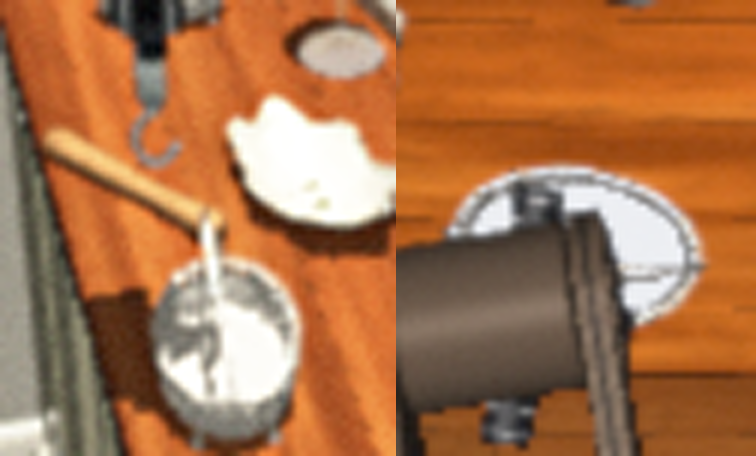

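The hook measures as expected: back x=0.379, tip x=0.407, y=0.168, bottom z≈0.206. Lowering it beside the bow.

Call:
{"api": "jog_arm", "payload": {"commands": "0 0 -0.03 0 0 0;0 0 -0.06 0 0 0;0 0 -0.08 0 0 0;0 0 -0.092 0 0 0;0 0 -0.092 0 0 0;0 0 -0.092 0 0 0"}}

```text
time: 12.3
eef_pos: [0.3938, 0.1691, 0.1969]
tcp_rot: [0.75, 0.662, 0.001, 0.0]
contact_force: [0.7, 0.1, -2.2]
opening: 0.25
```

```bash
python3 - <<'E'
from look import *
look("pre2",[("side",(225,190),(44,56)),("top",(232,225),(34,56))],10)
c=pickle.load(open("side.pkl","rb"));W=cloud(c)
s=get_state();p=s["eef_pos"];print(p,s["qpos"],s["contact_force"])
print("bow px",proj(c,[.4245,.165,.143]),"tip",proj(c,p+np.array([.0134,-.0016,.0516-.113])))
E
```

```text
[0.39387052 0.16921892 0.19705324] [ 1.68182606e-01 -2.86900151e-01  2.15487797e+00  3.77238384e-06
  1.27138303e+00  2.92232248e-01] [ 0.23685887  0.00737689 -1.71483087]
bow px [226.12602445 185.83544147] tip [222.03762614 187.51089722]
```

View pics/pre2.png

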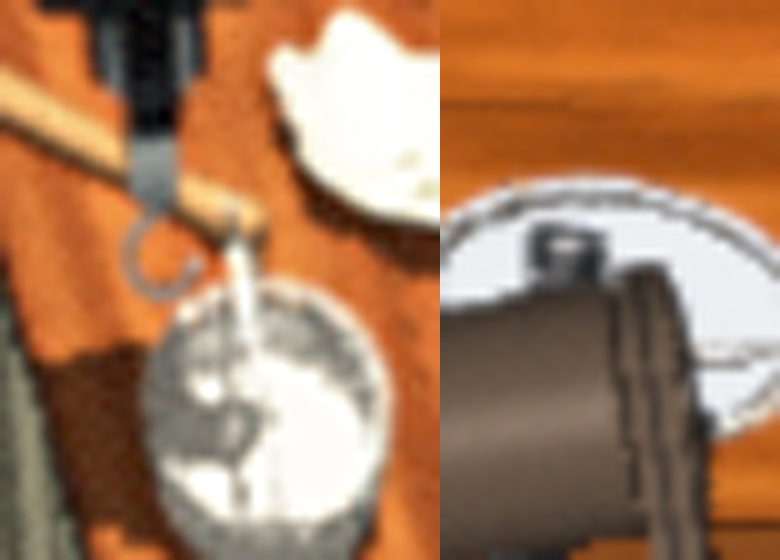

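The tip is at (195,258) in the crop and the bow wire at (231,238); both match the prediction. Sweeping in and raising slightly.

Call:
{"api": "jog_arm", "payload": {"commands": "0.008 -0.001 0 0 0 0;0.016 -0.002 0 0 0 0;0.024 -0.003 0 0 0 0;0.03 -0.004 0 0 0 0;0.03 -0.004 0 0 0 0;0.03 -0.004 0.005 0 0 0;0.03 -0.004 0.01 0 0 0;0.03 -0.004 0.015 0 0 0;0.03 -0.004 0.015 0 0 0;0.03 -0.004 0.015 0 0 0"}}

```text
time: 13.65
eef_pos: [0.423, 0.1651, 0.2108]
tcp_rot: [0.75, 0.662, -0.0, -0.0]
contact_force: [-0.5, 0.1, -2.6]
opening: 0.247
```

```bash
python3 - <<'E'
from look import *
look("hook1",[("side",(225,190),(44,56)),("top",(232,225),(34,56))],10)
c=pickle.load(open("side.pkl","rb"))
s=get_state();p=s["eef_pos"];print(p,s["contact_force"],s["wrist_torque"])
print("seat",(proj(c,p+np.array([0,0,.0516-.127]))-[203,162])*10, "tip",(proj(c,p+np.array([.0134,-.0016,.0516-.113]))-[203,162])*10)
E
```

```text
[0.42289977 0.16509892 0.21057233] [-0.48981822 -0.23267206 -1.47387806] [0.00179706 0.01517976 0.00339439]
seat [228.26933539 253.54654407] tip [259.07404857 224.277192  ]
```

View pics/hook1.png

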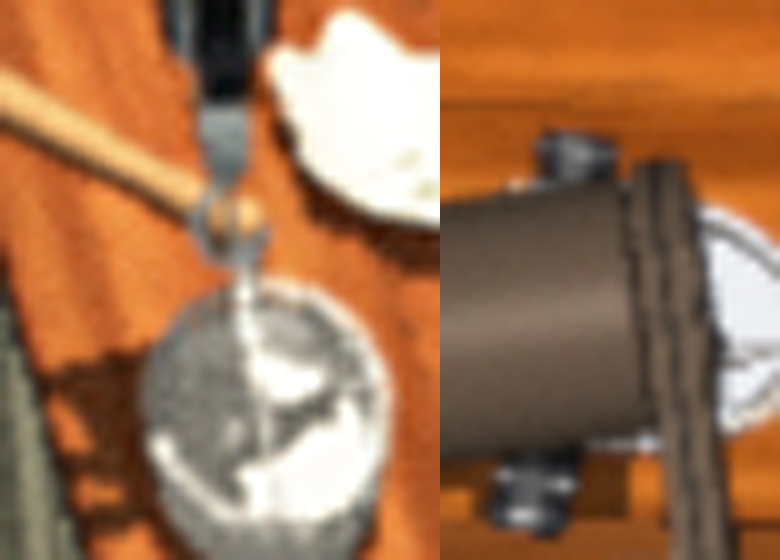

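The hook surrounds the bow at (232,230). Raising slowly.

Call:
{"api": "jog_arm", "payload": {"commands": "0.002 0 0.004 0 0 0;0.004 0 0.008 0 0 0;0.006 -0.001 0.012 0 0 0;0.008 -0.001 0.016 0 0 0;0.008 -0.001 0.020 0 0 0;0.008 -0.001 0.023 0 0 0;0.008 -0.001 0.026 0 0 0;0.008 -0.001 0.029 0 0 0;0.008 -0.001 0.032 0 0 0;0.008 -0.001 0.035 0 0 0;0.008 -0.001 0.039 0 0 0;0.008 -0.001 0.043 0 0 0;0.008 -0.001 0.047 0 0 0;0.008 -0.001 0.051 0 0 0;0.008 -0.001 0.055 0 0 0;0.008 -0.001 0.058 0 0 0;0.008 -0.001 0.060 0 0 0;0.008 -0.001 0.062 0 0 0;0.008 -0.001 0.062 0 0 0;0.008 -0.001 0.062 0 0 0"}}

```text
time: 16.25
eef_pos: [0.431, 0.1641, 0.2727]
tcp_rot: [0.75, 0.662, -0.0, -0.0]
contact_force: [-0.3, 0.8, -5.8]
opening: 0.251
```

```bash
python3 - <<'E'
from look import *
look("hang1",[("side",(228,190),(56,60)),("top",(232,225),(24,60))],9)
s=get_state();p=s["eef_pos"];print(p,s["contact_force"],s["wrist_torque"],s["opening"])
E
```

```text
[0.43098323 0.16409854 0.27263409] [ 0.04354531 -0.95691883 -5.90532364] [-0.03235206  0.02137517  0.0163687 ] 0.2443491431641026
```

View pics/hang1.png

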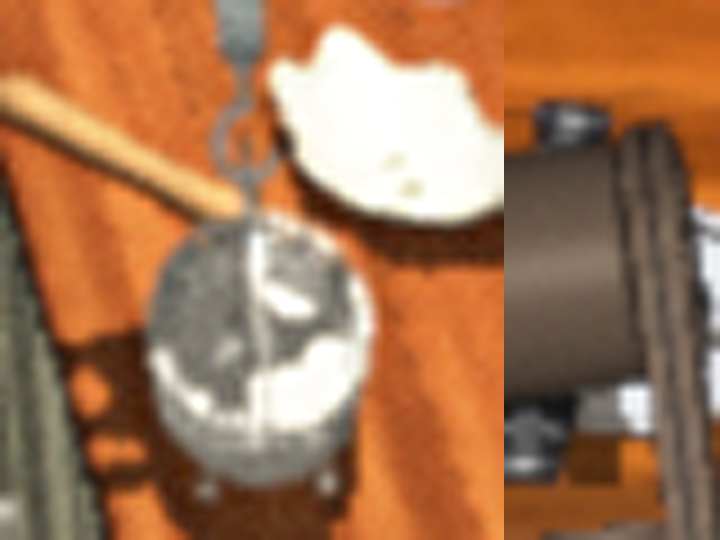

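It hangs: force rose by about 4 N (roughly 0.41 kg) and the shadow has detached. Holding still.

Call:
{"api": "jog_arm", "payload": {"commands": "0 0 0 0 0 0;0 0 0 0 0 0;0 0 0 0 0 0;0 0 0 0 0 0;0 0 0 0 0 0;0 0 0 0 0 0;0 0 0 0 0 0;0 0 0 0 0 0;0 0 0 0 0 0;0 0 0 0 0 0;0 0 0 0 0 0;0 0 0 0 0 0;0 0 0 0 0 0;0 0 0 0 0 0;0 0 0 0 0 0;0 0 0 0 0 0;0 0 0 0 0 0;0 0 0 0 0 0;0 0 0 0 0 0;0 0 0 0 0 0"}}

```text
time: 18.85
eef_pos: [0.4311, 0.1641, 0.2728]
tcp_rot: [0.75, 0.662, 0.0, 0.0]
contact_force: [0.1, -0.0, -6.3]
opening: 0.249
```

```bash
python3 - <<'E'
from look import *
look("hang2",[("side",(228,190),(56,60))],9)
c=pickle.load(open("side.pkl","rb"));W=cloud(c);f=c["frame"].astype(int)
m=(np.hypot(W[...,0]-.433,W[...,1]-.164)<.11)&(f[...,0]-f[...,2]<40)&(W[...,2]>.02)
z=W[m][:,2];print(np.histogram(z,bins=np.arange(.02,.22,.01)))
c0=pickle.load(open("side0.pkl","rb"));W=cloud(c0);f=c0["frame"].astype(int)
m=(np.hypot(W[...,0]-.433,W[...,1]-.164)<.11)&(f[...,0]-f[...,2]<40)&(W[...,2]>-.02)
z=W[m][:,2];print(np.histogram(z,bins=np.arange(-.02,.22,.01))[0])
W=cloud(c);v=np.arange(180,250)
for u in (225,228,232): print([(int(r),*(W[r,u]*1000).round().astype(int).tolist()) for r in range(184,222,3)])
E
```

```text
(array([  0,   2,  28, 195, 103,  76,  84,  50,  12,   4,   2,   2,   2,
         5,   5,   9,   2,   2,   1]), array([0.02, 0.03, 0.04, 0.05, 0.06, 0.07, 0.08, 0.09, 0.1 , 0.11, 0.12,
       0.13, 0.14, 0.15, 0.16, 0.17, 0.18, 0.19, 0.2 , 0.21]))
[  2   5   8 132 151  75  76  80  18  11   2   2   3   4   1   7   8   1
   0   0   0   0   0]
[(184, 434, 244, 92), (187, 433, 240, 78), (190, 432, 242, 60), (193, 430, 232, 51), (196, 413, 140, 110), (199, 412, 139, 95), (202, 416, 165, 57), (205, 411, 141, 60), (208, 402, 96, 83), (211, 402, 100, 63), (214, 411, 152, 0), (217, 406, 132, 1), (220, 403, 116, -1)]
[(184, 427, 136, 174), (187, 424, 120, 171), (190, 422, 113, 161), (193, 420, 105, 153), (196, 436, 195, 62), (199, 432, 177, 60), (202, 427, 156, 62), (205, 423, 139, 60), (208, 415, 97, 80), (211, 413, 93, 67), (214, 424, 155, -5), (217, 419, 132, -2), (220, 414, 107, 4)]
[(184, 487, 356, -3), (187, 463, 233, 77), (190, 460, 221, 70), (193, 458, 217, 56), (196, 455, 201, 53), (199, 449, 176, 57), (202, 445, 157, 57), (205, 442, 148, 48), (208, 431, 95, 78), (211, 430, 92, 64), (214, 439, 142, 3), (217, 435, 121, 5), (220, 432, 110, -3)]
```

View pics/hang2.png

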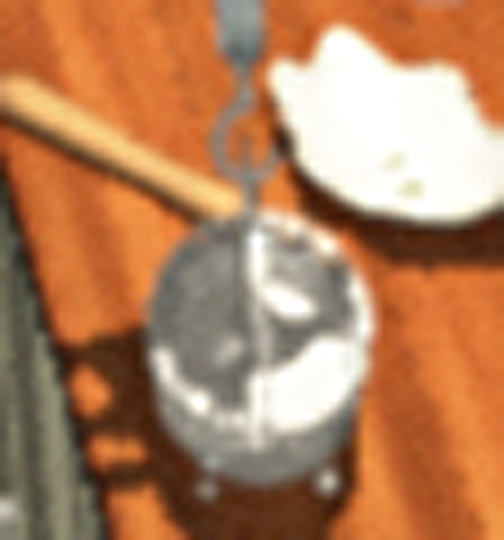

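The basket is about 37 mm clear and hanging still, and it held for more than 2.5 s. Lowering gently.

Call:
{"api": "jog_arm", "payload": {"commands": "0 0 -0.003 0 0 0;0 0 -0.008 0 0 0;0 0 -0.013 0 0 0;0 0 -0.018 0 0 0;0 0 -0.023 0 0 0;0 0 -0.026 0 0 0;0 0 -0.029 0 0 0;0 0 -0.032 0 0 0;0 0 -0.035 0 0 0;0 0 -0.038 0 0 0;0 0 -0.041 0 0 0;0 0 -0.044 0 0 0;0 0 -0.048 0 0 0;0 0 -0.053 0 0 0;0 0 -0.058 0 0 0;0 0 -0.063 0 0 0;0 0 -0.068 0 0 0;0 0 -0.073 0 0 0;0 0 -0.077 0 0 0;0 0 -0.077 0 0 0"}}

```text
time: 21.4
eef_pos: [0.4308, 0.1641, 0.1953]
tcp_rot: [0.75, 0.662, -0.0, -0.0]
contact_force: [0.5, 0.4, -1.8]
opening: 0.247
```

```bash
python3 - <<'E'
from look import *
look("down1",[("side",(225,190),(56,60))],9)
c=pickle.load(open("side.pkl","rb"))
s=get_state();p=s["eef_pos"];print(p,s["contact_force"],s["wrist_torque"])
o=np.array([197,160])
print("seat",(proj(c,p+np.array([0,0,.0506-.127]))-o)*9, "tip",(proj(c,p+np.array([.0134,-.0016,.0506-.113]))-o)*9)
E
```

```text
[0.43105261 0.16408687 0.19568791] [-0.02239658  0.07616998 -2.67106911] [ 0.01016193  0.01593044 -0.03528017]
seat [278.4312759  271.31888559] tip [306.07584443 245.20701211]
```

View pics/down1.png

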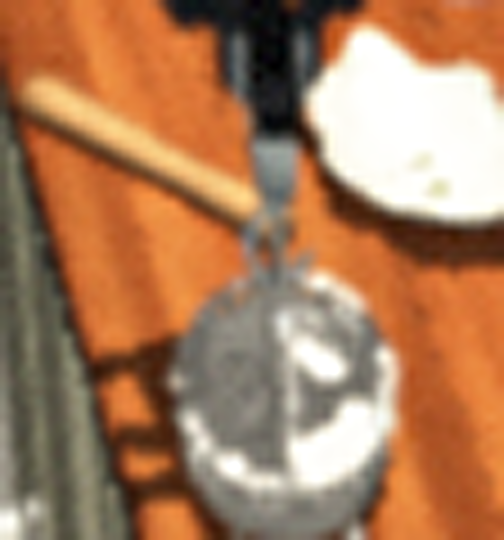

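The basket is standing and the load is off. Backing the hook out.

Call:
{"api": "jog_arm", "payload": {"commands": "-0.006 0.0007 0 0 0 0;-0.012 0.0015 0 0 0 0;-0.018 0.002 0 0 0 0;-0.024 0.003 0 0 0 0;-0.03 0.0035 0 0 0 0;-0.036 0.004 0 0 0 0;-0.036 0.004 0 0 0 0"}}

```text
time: 22.32
eef_pos: [0.3947, 0.1682, 0.1958]
tcp_rot: [0.749, 0.662, 0.0, 0.0]
contact_force: [1.0, 0.1, -2.0]
opening: 0.248
```

```bash
python3 - <<'E'
from look import *
look("out1",[("side",(225,190),(56,60))],9)
s=get_state();p=s["eef_pos"];print(p,s["contact_force"],s["wrist_torque"])
E
```

```text
[0.39501538 0.16814759 0.19590095] [ 0.14479058  0.10842951 -2.34796635] [-0.05321696 -0.0205194   0.02223387]
```

View pics/out1.png

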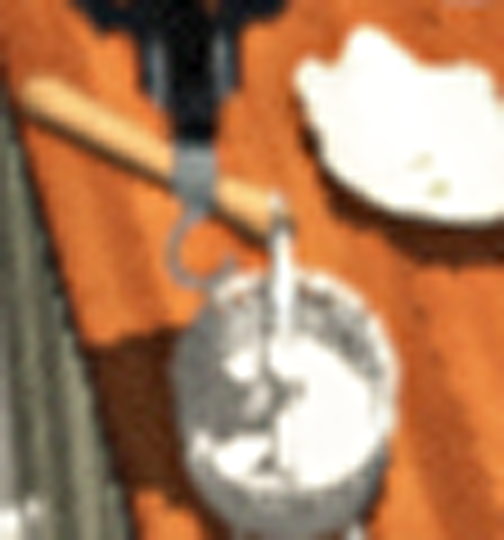

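The hook is out: it is at (200,250) and the bow at (275,215). Raising and returning to the rest.

Call:
{"api": "jog_arm", "payload": {"commands": "0 0 0.03 0 0 0;0 0 0.06 0 0 0;0 0 0.092 0 0 0;0.02 -0.02 0.092 0 0 0;0.04 -0.06 0.092 0 0 0;0.065 -0.10 0.092 0 0 0;0.075 -0.14 0.092 0 0 0;0.075 -0.18 0.092 0 0 0;0.075 -0.22 0.092 0 0 0.1;0.075 -0.26 0.092 0 0 0.2;0.07 -0.3 0.092 0 0 0.3;0.06 -0.33 0.092 0 0 0.4;0.0535 -0.348 0.092 0 0 0.5;0.0535 -0.348 0.092 0 0 0.56;0.0535 -0.348 0.092 0 0 0.56;0.0535 -0.348 0.092 0 0 0.56;0.0535 -0.348 0.092 0 0 0.56;0.0535 -0.348 0.092 0 0 0.56"}}

```text
time: 24.62
eef_pos: [0.4487, -0.1797, 0.2878]
tcp_rot: [0.537, 0.843, -0.0, 0.0]
contact_force: [-0.2, -0.2, -2.6]
opening: 0.252
```

```bash
python3 - <<'E'
from look import *
look("ret1",[("side",(253,225),(56,60)),("top",(320,225),(30,60))],9)
s=get_state();p=s["eef_pos"];print(p,s["tcp_rot"],s["opening"])
E
```

```text
[ 0.4486497  -0.17972224  0.28784196] [ 5.37350865e-01  8.43358789e-01 -9.41321643e-07  1.83834512e-05] 0.25192325268471105
```

View pics/ret1.png

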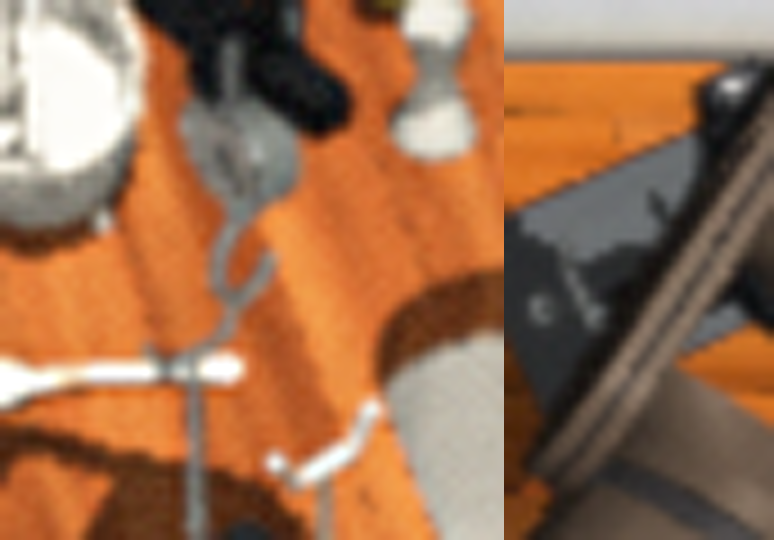

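Call:
{"api": "jog_arm", "payload": {"commands": "0 0 -0.04 0 0 0;0 0 -0.08 0 0 0;0 0 -0.11 0 0 0;0 0 -0.13 0 0 0;0 0 -0.145 0 0 0;0 0 -0.155 0 0 0;0 0 -0.162 0 0 0;0 0 -0.168 0 0 0;0 0 -0.174 0 0 0;0 0 -0.179 0 0 0;0 0 -0.179 0 0 0;0 0 -0.179 0 0 0"}}

```text
time: 26.22
eef_pos: [0.4488, -0.1799, 0.109]
tcp_rot: [0.537, 0.843, 0.0, 0.0]
contact_force: [1.0, 1.3, -0.6]
opening: 0.252
```

```bash
python3 - <<'E'
from look import *
look("ret2",[("side",(253,240),(56,60)),("top",(320,225),(30,60))],9)
s=get_state();p=s["eef_pos"];print(p,s["tcp_rot"],s["contact_force"])
E
```

```text
[ 0.44879447 -0.17988177  0.10900029] [5.37432684e-01 8.43306611e-01 9.08468531e-05 2.48345189e-04] [ 0.77297661  0.58232031 -2.71489062]
```

View pics/ret2.png

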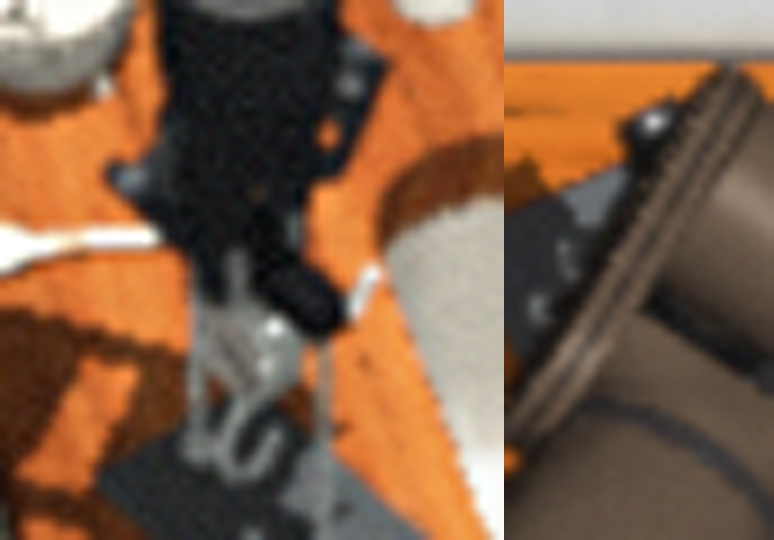

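The bar is back in its saddles. Releasing and withdrawing.

Call:
{"api": "jog_arm", "payload": {"commands": "0 0 -0.001 0 0 0;0 0 -0.001 0 0 0"}}

```text
time: 26.58
eef_pos: [0.449, -0.18, 0.1084]
tcp_rot: [0.537, 0.843, 0.0, 0.0]
contact_force: [-0.2, 2.0, 1.3]
opening: 0.25
```

Call:
{"api": "jog_arm", "payload": {"commands": "0 0 0 0 0 0;0 0 0 0 0 0;0 0 0 0 0 0;0 0 0 0 0 0;0 0 0 0 0 0;0 0 0 0 0 0;0 0 0.02 0 0 0;0 0 0.05 0 0 0;0 0 0.1 0 0 0;0 0 0.15 0 0 0;0 0 0.17 0 0 0;-0.0 0.05 0.17 0 0 0;-0.0 0.10 0.17 0 0 0;0 0.15 0.17 0 0 0;0 0.15 0.17 0 0 0", "gripper": 100}}

```text
time: 28.45
eef_pos: [0.4478, -0.0272, 0.2765]
tcp_rot: [0.535, 0.845, -0.0, -0.001]
contact_force: [-0.7, -0.6, 0.3]
opening: 0.998
```

```bash
python3 - <<'E'
from look import *
look("end1",[("side",(245,225),(76,90)),("top",(290,225),(150,60))],5) if 0 else None
a=[]
for n in ("side","top"):
    c=vision.read_camera(n);pickle.dump(c,open(n+".pkl","wb"))
    cv2.imwrite(f"pics/end_{n}.png",cv2.resize(c["frame"][120:300,150:390,::-1],None,fx=3.2,fy=3.2,interpolation=cv2.INTER_CUBIC))
    W=cloud(c); f=c["frame"].astype(int)
    bar=(np.hypot(W[...,0]-.449,W[...,1]+.178)<.1)&(f.max(-1)<75)&(W[...,2]>.150)&(W[...,2]<.19);q=W[bar]
    if len(q)>10: print(n,"bar",len(q),q.mean(0).round(4),[np.round(k,1) for k in cv2.minAreaRect((q[:,:2]*1000).astype(np.float32))],np.percentile(q[:,2],[5,50,95]).round(4))
    f=c["frame"].astype(int); m=(np.hypot(W[...,0]-.44,W[...,1]-.165)<.11)
    rim=m&(W[...,2]>.045)&(W[...,2]<.065)&(f[...,0]-f[...,2]<40); q=W[rim]
    print("rim",len(q),[np.round(k,1) for k in cv2.minAreaRect((q[:,:2]*1000).astype(np.float32))],np.median(q[:,2]))
s=get_state();print(s["time"],s["eef_pos"],s["contact_force"])
E
```

```text
side bar 170 [ 0.4445 -0.1852  0.1674] [array([ 443.6, -178.3]), array([ 23.6, 118.1]), np.float64(24.0)] [0.1563 0.1691 0.175 ]
rim 131 [array([428.6, 162.6]), array([170.5,  95.4]), np.float64(78.3)] 0.052538983338013184
top bar 165 [ 0.4479 -0.1822  0.17  ] [array([ 447.1, -180.1]), array([ 22., 105.]), np.float64(24.6)] [0.1629 0.1703 0.1758]
rim 149 [array([430.3, 164.2]), array([100.8, 164. ]), np.float64(0.4)] 0.055178584381263926
28.55 [ 0.44821438 -0.02967829  0.2767889 ] [ 0.00616352 -1.23122698 -0.57522417]
```

View pics/end_side.png

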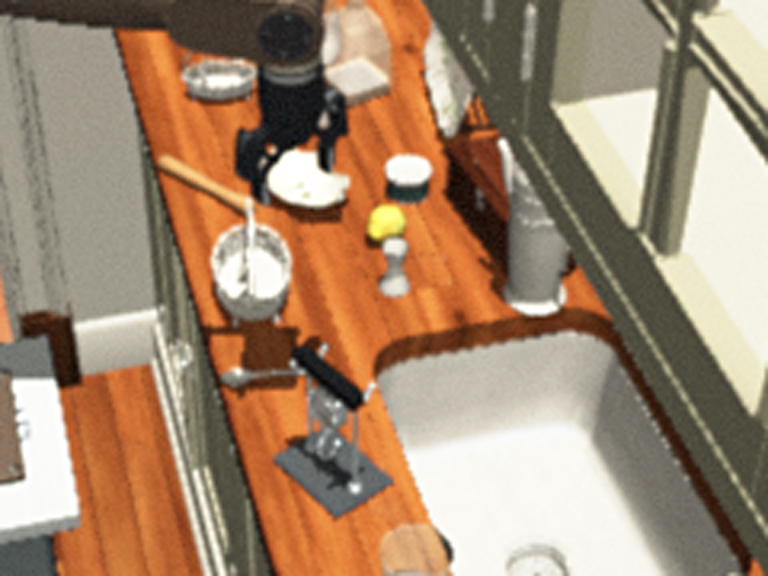

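View pics/end_top.png

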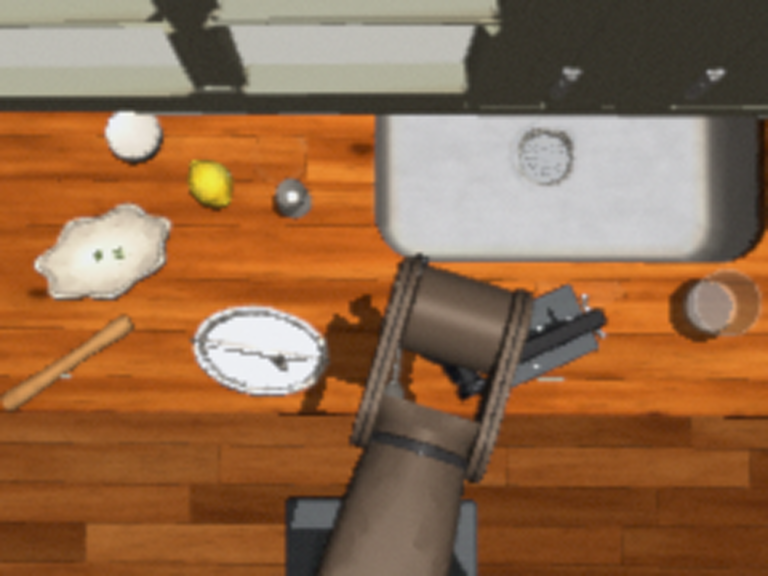

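The scale seems seated, but the arm partly hides it. I'll move clear and re-measure before handing in.

Call:
{"api": "jog_arm", "payload": {"commands": "0.02 0.05 0.04 0 0 0;0.02 0.1 0.04 0 0 0;0.02 0.15 0.04 0 0 0;0.02 0.2 0.04 0 0 0;0.02 0.2 0.04 0 0 0;0.02 0.2 0.04 0 0 0;0.02 0.2 0.04 0 0 0"}}

```text
time: 29.42
eef_pos: [0.469, 0.1686, 0.3175]
tcp_rot: [0.539, 0.843, -0.0, -0.0]
contact_force: [-0.0, -0.0, 0.5]
opening: 1.0
```

```bash
python3 - <<'E'
from look import *
a=[]
for n,(u,v) in (("side",(253,250)),("top",(322,225))):
    c0=pickle.load(open(n+"0.pkl","rb")); c=vision.read_camera(n)
    for k in (c0,c):
        crop(k,u,v,40,56,5,"pics/x.png"); a.append(cv2.imread("pics/x.png"))
        W=cloud(k); f=k["frame"].astype(int)
        bar=(np.hypot(W[...,0]-.449,W[...,1]+.178)<.075)&(f.max(-1)<75)&(W[...,2]>.158)&(W[...,2]<.19);q=W[bar]
        print(n,len(q),q.mean(0).round(4),[np.round(x,1) for x in cv2.minAreaRect((q[:,:2]*1000).astype(np.float32))],np.percentile(q[:,2],[5,50,95]).round(4))
cv2.imwrite("pics/cmp.png",np.hstack(a))
E
```

```text
side 146 [ 0.4491 -0.1865  0.1684] [array([ 448.9, -181.3]), array([ 22.8, 110.8]), np.float64(24.7)] [0.1597 0.1686 0.1746]
side 150 [ 0.4461 -0.1869  0.1681] [array([ 445.9, -182.6]), array([ 23.7, 111.5]), np.float64(24.3)] [0.1601 0.1686 0.1745]
top 180 [ 0.449  -0.1753  0.1703] [array([ 449.4, -176.5]), array([ 21.7, 107.2]), np.float64(24.3)] [0.1647 0.1705 0.1752]
top 180 [ 0.4464 -0.1781  0.17  ] [array([ 446.8, -178.9]), array([ 21.9, 108. ]), np.float64(24.6)] [0.1648 0.1699 0.1752]
```

View pics/cmp.png

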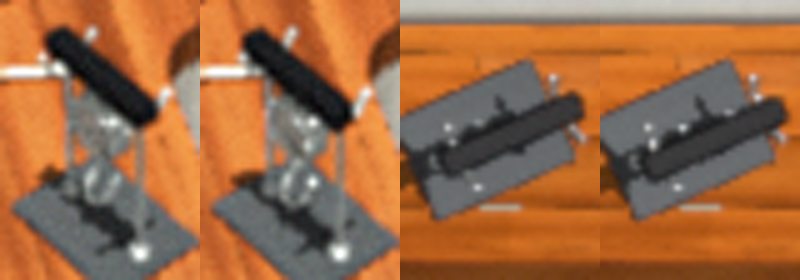

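The scale is within about 4 mm of where it first lay, at the same yaw and height, in both saddles. Handing in.

```bash
python3 -c "
from plant import ctrl,get_state
print(get_state()['contact_force']);print(ctrl.sign_off())"
```

```text
[-0.66448259 -0.39197206  0.23650245]
the job is handed in; nothing more can be done
None
```

The basket was weighed and set down again, the scale is back in its rest, and I handed the job in at about 29.5 s of the 64 s allowed. No verdict was reported.

- **Weighing:** I took the scale by its bar, hooked the bow from the robot side and raised the basket to about 37 mm clear. It hung still for about 2.6 s. The force on the wrist rose by about 4 N, which suggests a basket of roughly 0.41 kg.
- **Setting down:** I lowered it gently and backed the hook out. My last picture showed the basket upright. By its rim measurements it stands within about 5 mm of where it started.
- **Scale in its rest:** The last pictures show it in both saddles at the same height, about 3 to 4 mm from its first position. Its yaw is within 0.5° of the start.
- **Bystanders and arm:** The bystanders I could see looked unmoved. I did not measure them, and the last pictures did not show the pencil. The arm is clear of everything.

**What disagreed:** my first grasp closed on nothing above the bar and moved nothing. The shut fingertips were really about 33 mm higher than the reported tool position. I corrected for that offset from the images, and every later check agreed with it.

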